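# Unplug the chargers and stow them in the empty cells

### The job

Pull the two flat-topped block chargers out of the power rail and set each one down, without dropping it, in an empty cell of the wooden organiser, one charger to a cell. Leave the domed night light and the tall repeater plugged in, and do not disturb the things already in the organiser, the glass vase or anything else on the tray.

Things in the scene. Friction and masses are not known exactly. Their poses are not given: they have to be found in the camera images.
- rail: Grey fixed power rail, 286 x 64 x 40 mm. Origin: centre of underside; own x along it. Four equal sockets in its top at own x = -87, -29, 29, 87 mm, y = 0: pockets 36 x 20 mm, 18 deep, with sprung rollers in the long walls that snap over a plug's foot. About 15 N straight up frees a plug within 14 mm. At the start every socket holds a plug, in any order.
- charger_a: One of two identical white chargers plugged in the rail: a flat-topped block 40 (own x) x 30 (own y) x 40 mm high, two black slots in its top, on a plug foot 34 x 18 x 14 mm high. Origin: centre of the foot's underside; block at own z = 14 to 54 mm. Plugged in, x lies along the rail, block from 40 to 80 mm above the surface. It can stand on its foot. 50 to 100 g.
- charger_b: One of two identical white chargers plugged in the rail: a flat-topped block 40 (own x) x 30 (own y) x 40 mm high, two black slots in its top, on a plug foot 34 x 18 x 14 mm high. Origin: centre of the foot's underside; block at own z = 14 to 54 mm. Plugged in, x lies along the rail, block from 40 to 80 mm above the surface. It can stand on its foot. 50 to 100 g.
- charger_a_mid (a point): Middle of charger_a: on its axis, 27 mm above its origin.
- charger_b_mid (a point): Middle of charger_b: on its axis, 27 mm above its origin.
- night_light: White plug-in night light with a round domed top, 42 mm in diameter, in one of the rail's sockets, its top 53 mm above its origin (underside of its foot), hence 79 mm above the surface when plugged in. Stays plugged in.
- repeater: White plug-in signal repeater, a tall slab 44 x 28 mm with an arched top, 96 mm high from its origin (underside of its foot), top at 122 mm above the surface. In one of the rail's sockets; stays plugged in.
- organiser: Fixed wooden organiser, 222 x 150 mm, six square open cells with grey floors: 3 along own x by 2 along own y, pitch 72 mm, 66 x 66 mm inside, walls 6 mm thick. Origin: centre of underside. Cell floors 5 mm and wall tops 22 mm above the surface. Four cells hold a thing each, two are empty; which ones varies.
- cell0 (a point): Centre of the floor of a cell of the organiser, at own x = -72, y = -36 mm.
- cell1 (a point): Centre of the floor of a cell of the organiser, at own x = -72, y = 36 mm.
- cell2 (a point): Centre of the floor of a cell of the organiser, at own x = 0, y = -36 mm.
- cell3 (a point): Centre of the floor of a cell of the organiser, at own x = 0, y = 36 mm.
- cell4 (a point): Centre of the floor of a cell of the organiser, at own x = 72, y = -36 mm.
- cell5 (a point): Centre of the floor of a cell of the organiser, at own x = 72, y = 36 mm.
- polish_tin: Round steel shoe-polish tin, 47 mm in diameter, 28 mm high, loose in a cell. Origin: centre of underside.
- cream_jar: Round amber glass jar with a black cap, 42 mm in diameter, 51 mm high, loose in a cell. Origin: centre of underside.
- padlock: Brass padlock lying flat, 48 x 42 x 26 mm, loose in a cell. Origin: centre of underside.
- sponge_box: Black plastic shoe-sponge box, 45 x 41 x 34 mm, loose in a cell. Origin: centre of underside.
- vase: Fragile clear glass vase, upright, 72 mm in diameter, 180 mm high, loose. Origin: centre of underside.
- shoe_brush: Steel-backed shoe brush lying bristles down, 150 (own x) x 48 x 45 mm. Origin: centre of underside.
- lint_roller: Lint roller lying along its own y from -110 to +104 mm, 49 mm high. Origin: under the near end of the paper roll.
- shoe_horn: Dark shoe horn lying along its own y from -100 to +80 mm, 47 mm wide, 13 mm high. Origin: under its middle.
- key_bowl: White bowl, 110 mm in diameter, 45 mm high. Origin: centre of underside.
There are look-alikes about, which are no part of the job. What is shaped like the charger_a but green or pink is not meant.

How it is judged:
By the outcome, as a careful person would: the job done as asked, in the order asked, and still so for the second after the job is handed in, with the robot touching nothing.
It also fails if it takes over 70 s, if anything falls off the work surface, if the arm or the gripper's body presses on something with over 40 N, if the wrist force passes 120 N, or if a joint passes its speed limit or range.

### The arm

A 6-joint arm with a two-finger parallel gripper is mounted at the origin on the work surface. World frame = base frame: x ahead of the robot, y to its left, z up, the work surface at z = 0. Lengths are in m, angles in rad, forces in N, time in s.
With the tool pointing down it reaches from about 0.4 to 0.825 m from the base axis. Payload 7 kg.
Tool frame: the origin (TCP) lies on the centre line of the jaws, within the pads' length; the fingertips stand tip_reach ahead of it and the grasp point (between the pads) is the TCP (tip_reach is the distance from the TCP to the fingertips, in m); z points along the fingers, y is the line along which they close (so a half turn about z gives the same grasp; the last joint's range is limited). The gripper opens to 88 mm and grips with 3 to 60 N. Pads are 19 mm wide; open, the fingers measure 130 mm over their backs; the gripper's body (78 mm by 193 mm) begins 47 mm behind the grasp point.
Start: joints at [1.584, 0.359, 0.012, 0, -1.224, -0.288], TCP at [0.183, 0.65, 0.246] pointing down, gripper open.
Joint ranges: [-3.07, 3.07], [-1.43, 2.12], [-1.02, 1.25], [-3.03, 1.67], [-3.05, -0], [-3.03, 3.03]. Speed limits (rad/s): [2.39, 2.39, 3.01, 3.14, 3.14, 3.14].

### API

Orientations are given as [roll, pitch, yaw] about the fixed x, y, z axes, in that order (R = Rz(yaw) Ry(pitch) Rx(roll)).
In Python, from station import get_state, grab_frame, calibration, job_done, find_in, mark_of, tip_reach gives the robot as it stands.
- The arm moves only by the shell command python3 -m handwheel 'ROWS' [OPENING] [FORCE]. ROWS is JSON, a list of rows, each an object with "delta_pos": the shift along the world's x, y, z in units of 30 mm (1.0 is 30 mm), a list of three; "dr": the turn, a rotation vector about the world's x, y, z in degrees, a list of three. In form: [{"delta_pos": [tx, ty, tz], "dr": [rx, ry, rz]}, ...]. A call has 1 to 10 rows; each row shifts and turns the commanded pose from where the row before left it; what a row does not reach is not made up. A row lasts 1/10 s, in which the tool goes at most 50 mm and 8.59 degrees, less where a joint would pass 70% of its speed; a pose out of reach is approached as far as the arm can. A call is refused whole if a number of a shift passes 1 or a number of a turn 8.59, either way. A call with a gripper value outside its range is refused whole. OPENING is the closure, from -1 (fully open) to 1 (shut), set as the call begins (- or left out, the last holds). The fingers move at their own pace and stop on an object; FORCE is the grip in N (left out, the last holds). Time passes only in rows, so rows that do not move let the fingers close. It gives the time, the measured TCP pose, the force, the opening and the grip force at its end, in the units of the state.
- get_state(): the state, without advancing time (a new reading comes with each control period).
- grab_frame(name): name is "side" or "top" or "wrist"; returns the picture (400x640x3 uint8, red, green, blue); there is no depth.
- calibration(name): a dict with "fx", "fy", "cx", "cy" (pixels), "extrinsics" (4x4, takes a point from world to camera coordinates). Camera axes: x right, y down, z forward; pixel columns grow to the right and rows downward; lengths in m; the calibration is good to about 2 mm. A picture is of the moment at which its call begins: read the wrist's pose just before it. calibration takes no time and is no camera call; for the wrist camera it gives the pose at the moment of the call.
- job_done(): hands the job in; it is judged then, once.
Trained networks look in the newest picture that a camera, given by its name, has taken for a name from the list of things; names that differ only in an ending like _2 or _b are one class to them, and where a whole thing is asked for, a point or a joint stands for the part that bears it (a point fixed in the world has none). Each returns a list of dicts, best first, with "conf" (0 to 1); they miss things now and then, are a little off and sometimes report something else, mostly with a low value. They report only what shows in the picture. A call takes as long as a camera call. They do not tell look-alikes from the thing itself.
- find_in(camera, query): "location" ([column, row] in pixels, amid what is visible of it).
- mark_of(camera, query): "location" ([column, row] in pixels: a listed point, or the origin of a listed thing).
The state is a dict: "t": time; "q": joint angles; "qd": joint speeds; "joint_efforts": joint torques, N m; "eef_pos": TCP position; "ee_rot": TCP orientation; "force": force on the tool from outside, world axes, zero at the start; "moment": the same for the moment, N m; "width": finger opening in m; "gripper_force": force on a finger pad.
Only numpy, scipy, OpenCV 4.12 (cv2) and the standard library are available. Lean on these libraries where they do the work, as an engineer would, in place of code of your own. Each camera call takes 0.05 s, during which the arm holds its last target. There are 200 camera calls.

## Working session

There is one attempt and no reset: what is moved stays moved. The work goes in short steps, Python scripts to look and compute and a shell command to move; the robot and the scene stay as the last step left them, time stands still between calls to the robot, and variables do not carry over. Pictures are saved under pics/ and viewed, at most 10 in all, crops included, and the job is handed in when it is done.

```bash
mkdir -p pics
cat > h.py <<'E'
import numpy as np, cv2
from station import *
def snap(c,f):
    im=grab_frame(c); cv2.imwrite('pics/'+f,im[:,:,::-1]); return im
def ray(c,px):
    k=calibration(c);E=np.array(k['extrinsics']);R,t=E[:3,:3],E[:3,3]
    d=R.T@np.array([(px[0]-k['cx'])/k['fx'],(px[1]-k['cy'])/k['fy'],1]);return -R.T@t,d
def at(c,px,z):
    o,d=ray(c,px);return o+d*(z-o[2])/d[2]
def pr(c,p):
    k=calibration(c);E=np.array(k['extrinsics']);q=E[:3,:3]@np.array(p)+E[:3,3]
    return np.array([k['fx']*q[0]/q[2]+k['cx'],k['fy']*q[1]/q[2]+k['cy']])
E
python3 - <<'E'
from h import *
s=get_state();print(s,tip_reach)
a=snap('top','t0.png');b=snap('side','s0.png')
for c in('top','side'):
  for n in ['rail','charger_a','night_light','repeater','organiser','vase']+(['cell0','cell5','cell1','cell4'] if c=='top' else []):
    for r in mark_of(c,n)[:4]:
      print(c,n,np.round(r['location']),round(r['conf'],2),at(c,r['location'],.026 if n in('charger_a','night_light','repeater') else .005 if 'cell' in n else 0).round(3)[:2])
E
```

```text
{'t': 0.0, 'q': array([ 1.58408013e+00,  3.59395759e-01,  1.10678764e-02, -3.42361055e-04,
       -1.22408768e+00, -2.88101498e-01]), 'qd': array([-0.00066138,  0.00026692,  0.00082389, -0.00139752, -0.00162184,
        0.00034049]), 'joint_efforts': array([ 6.21360687e-04, -5.82716238e+01,  2.93050647e+01,  6.99710146e+00,
        7.03025493e-03, -1.55522353e-04]), 'eef_pos': array([0.18307652, 0.64923171, 0.24462224]), 'ee_rot': array([ 3.13994871e+00, -1.51543653e-04, -2.74934171e-01]), 'force': array([0.37948073, 0.48029535, 0.15512016]), 'moment': array([-0.00710247,  0.00135192,  0.01943258]), 'gripper_force': 0.0, 'width': 0.08785110399008349} 0.019
top rail [269. 210.] 0.9 [0.545 0.235]
top charger_a [238. 263.] 0.69 [0.398 0.328]
top charger_a [270. 218.] 0.68 [0.517 0.23 ]
top charger_a [238. 232.] 0.68 [0.484 0.324]
top charger_a [272. 242.] 0.66 [0.447 0.23 ]
top night_light [269. 183.] 0.6 [0.619 0.227]
top night_light [360. 253.] 0.51 [ 0.394 -0.012]
top repeater [267. 201.] 0.54 [0.566 0.235]
top repeater [270. 217.] 0.34 [0.52 0.23]
top organiser [432. 208.] 0.87 [ 0.
[... 534 characters left out ...]
 [442. 207.] 0.64 [ 0.504 -0.268]
top cell4 [421. 232.] 0.96 [ 0.436 -0.197]
top cell4 [440. 176.] 0.84 [ 0.596 -0.279]
top cell4 [424. 209.] 0.76 [ 0.503 -0.216]
top cell4 [442. 207.] 0.64 [ 0.504 -0.268]
side rail [353. 245.] 0.48 [0.447 0.185]
side charger_a [397. 265.] 0.83 [0.333 0.26 ]
side charger_a [328. 248.] 0.78 [0.512 0.229]
side charger_a [331. 285.] 0.73 [0.491 0.342]
side charger_a [360. 229.] 0.72 [0.434 0.149]
side night_light [283. 248.] 0.55 [0.629 0.244]
side repeater [309. 250.] 0.66 [0.56 0.24]
side repeater [343. 153.] 0.58 [ 0.511 -0.191]
side organiser [345. 152.] 0.65 [ 0.507 -0.232]
side vase [287. 192.] 0.64 [ 0.667 -0.001]
side vase [309. 246.] 0.53 [0.565 0.206]
```

View pics/t0.png

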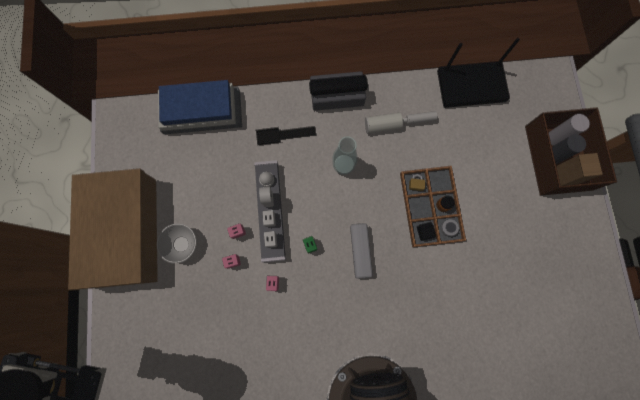

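View pics/s0.png

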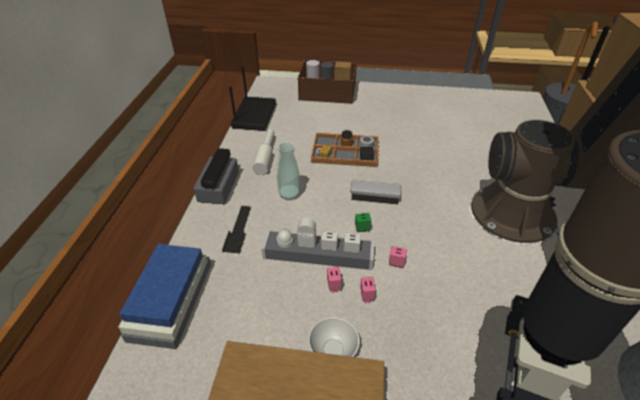

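The near two sockets hold the chargers (top view: px 268,217 and 270,239). The repeater is at (266,197) and the night light is at the far end (266,180). The empty cells are the middle-left one (420,208) and the far-right one (440,180). I'll move over the rail and look with the wrist camera.

```bash
R='{"delta_pos":[0.5,-0.7,0.05],"dr":[0,0,0.8]}'
python3 -m handwheel '[{"delta_pos":[0.5,-0.7,0],"dr":[0,0,0.8]},{"delta_pos":[0.5,-0.7,0],"dr":[0,0,0.8]},{"delta_pos":[0.5,-0.7,0],"dr":[0,0,0.8]},{"delta_pos":[0.5,-0.7,0],"dr":[0,0,0.8]},{"delta_pos":[0.5,-0.7,0],"dr":[0,0,0.8]},{"delta_pos":[0.5,-0.7,0],"dr":[0,0,0.8]},{"delta_pos":[0.5,-0.7,0],"dr":[0,0,0.8]},{"delta_pos":[0.5,-0.7,0],"dr":[0,0,0.8]},{"delta_pos":[0.5,-0.7,0],"dr":[0,0,0.8]},{"delta_pos":[0.5,-0.7,0],"dr":[0,0,0.8]}]'
python3 -m handwheel '[{"delta_pos":[0.5,-0.7,0],"dr":[0,0,0.8]},{"delta_pos":[0.5,-0.7,0],"dr":[0,0,0.8]},{"delta_pos":[0.5,-0.7,0],"dr":[0,0,0.8]},{"delta_pos":[0.5,-0.7,0],"dr":[0,0,0.8]},{"delta_pos":[0.5,-0.7,0],"dr":[0,0,0.8]},{"delta_pos":[0.5,-0.7,0],"dr":[0,0,0.8]},{"delta_pos":[0.5,-0.7,0],"dr":[0,0,0.8]},{"delta_pos":[0.5,-0.7,0],"dr":[0,0,0.8]},{"delta_pos":[0.5,-0.7,0],"dr":[0,0,0.8]},{"delta_pos":[0,0,0],"dr":[0,0,0]}]'
python3 - <<'E'
from h import *
s=get_state();print(s['eef_pos'],s['ee_rot'],s['t'],-(calibration('wrist')['extrinsics'][:3,:3].T@calibration('wrist')['extrinsics'][:3,3]))
snap('wrist','w0.png')
for n in ['charger_a','repeater','night_light','rail','charger_a_mid']:
    for r in mark_of('wrist',n)[:4]:
      z=.053 if 'mid' in n else 0 if n=='rail' else .026
      print(n,np.round(r['location']),round(r['conf'],2),at('wrist',r['location'],z).round(4)[:2])
E
```

```text
t: 1.9
eef_pos: [0.3337, 0.4388, 0.2458]
ee_rot: [-3.141, -0.0, -0.134]
force: [0.2, 0.0, -0.5]
width: 0.0875
gripper_force: 0.0
t: 2.9
eef_pos: [0.4692, 0.2487, 0.2457]
ee_rot: [3.141, -0.0, -0.011]
force: [0.7, 1.1, -0.3]
width: 0.0876
gripper_force: 0.0
[0.46924035 0.24873678 0.24565327] [ 3.14132390e+00 -1.54079991e-04 -1.13540693e-02] 2.9 [0.54948437 0.24785025 0.3836233 ]
charger_a [338. 187.] 0.98 [0.4536 0.2351]
charger_a [265. 160.] 0.96 [0.4858 0.3194]
charger_a [421. 200.] 0.93 [0.4353 0.1352]
charger_a [252. 220.] 0.7 [0.4126 0.3404]
repeater [339.  83.] 0.92 [0.569  0.2347]
repeater [341. 143.] 0.38 [0.5047 0.2315]
night_light [338.  27.] 0.73 [0.6229 0.236 ]
night_light [339.  83.] 0.51 [0.5688 0.2352]
rail [339. 110.] 0.81 [0.5397 0.234 ]
charger_a_mid [335. 276.] 0.8 [0.3497 0.24  ]
charger_a_mid [339. 195.] 0.77 [0.4506 0.2353]
charger_a_mid [425. 205.] 0.66 [0.4383 0.1401]
charger_a_mid [257. 162.] 0.59 [0.4878 0.3237]
```

View pics/w0.png

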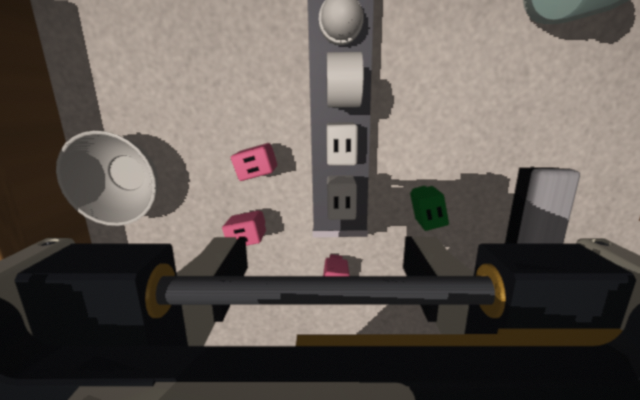

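Wrist view: the chargers sit at (342,145) and (342,197), the repeater at (345,80), and the dome at (341,18). Rail edges are about (311,60)/(314,228) on the left and (374,60)/(368,228) on the right. I'll work out the rail axis from these.

Run:
```python
from h import *
im=cv2.imread('pics/w0.png');
# rail top edges at z=.04: scan rows by bluish-grey vs table
g=cv2.cvtColor(im,cv2.COLOR_BGR2GRAY).astype(int)
L=[];Rr=[]
for r in list(range(95,122,3))+list(range(150,232,4)):
    row=g[r]; d=np.diff(cv2.GaussianBlur(row.astype(np.float32)[None],(5,1),0)[0])
    l=300+np.argmin(d[300:325]); L.append(at('wrist',(l+.5,r),.04)); 
    if r<165: q=360+np.argmax(d[360:385]); Rr.append(at('wrist',(q+.5,r),.04))
for A in(L,Rr):
    A=np.array(A); p=np.polyfit(A[:,0],A[:,1],1); print(p,np.polyval(p,[.4,.45,.5,.55]),np.std(A[:,1]-np.polyval(p,A[:,0])))
# top slots
cv2.imwrite('pics/c0.png',cv2.resize(im[100:250,280:420],None,fx=4,fy=4,interpolation=cv2.INTER_CUBIC))
```

```text
[0.00419585 0.26403245] [0.26571079 0.26592058 0.26613037 0.26634017] 0.0003820546864376233
[0.14295907 0.12279071] [0.17997433 0.18712229 0.19427024 0.2014182 ] 0.004103545087862371
```

View pics/c0.png

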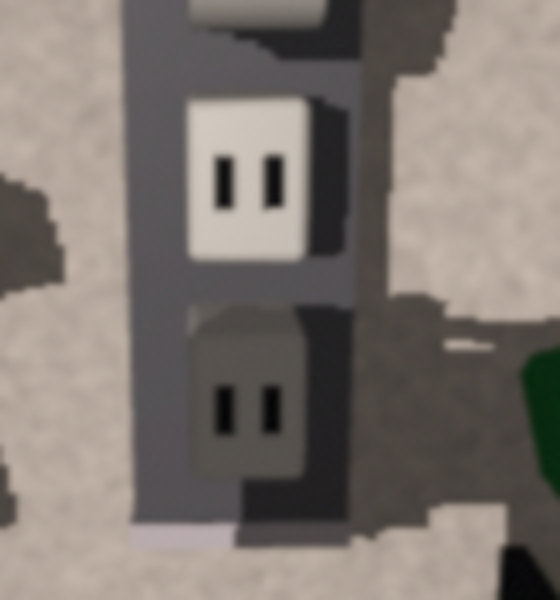

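Run:
```python
from h import *
for p in [(370.5,100),(367.5,235),(310.75,100),(313.3,230)]: print(at('wrist',p,.04).round(4))
for p in [(342.2,145.5),(341.75,202.6),(326.75,125),(357,125),(356.5,165),(327,165.5)]: print(at('wrist',p,.08).round(4))
# side/top cross-check: organiser
for c in('top',):
  for p in [(403,170.5),(452,167),(464.5,243),(413.5,246)]: print(at(c,p,.022).round(4))
print(at('top',(268.5,216.5),.08),at('top',(270.5,239),.08))
```

```text
[0.5506 0.2025 0.04  ]
[0.3966 0.2008 0.04  ]
[0.5511 0.2653 0.04  ]
[0.4037 0.2655 0.04  ]
[0.5085 0.2341 0.08  ]
[0.4505 0.2341 0.08  ]
[0.528  0.2489 0.08  ]
[0.5278 0.2201 0.08  ]
[0.4893 0.2198 0.08  ]
[0.489  0.2489 0.08  ]
[ 0.6197 -0.1666  0.022 ]
[ 0.6162 -0.3112  0.022 ]
[ 0.3924 -0.3093  0.022 ]
[ 0.3981 -0.1649  0.022 ]
[0.51174289 0.2290762  0.08      ] [0.45019017 0.22810308 0.08      ]
```

```bash
python3 -m handwheel '[{"delta_pos":[-0.31,-0.25,-0.6],"dr":[0,0,0.3]},{"delta_pos":[-0.31,-0.25,-0.6],"dr":[0,0,0.3]},{"delta_pos":[0,0,-0.8],"dr":[0,0,0]},{"delta_pos":[0,0,-0.8],"dr":[0,0,0]},{"delta_pos":[0,0,-0.8],"dr":[0,0,0]},{"delta_pos":[0,0,-0.4],"dr":[0,0,0]},{"delta_pos":[0,0,0],"dr":[0,0,0]},{"delta_pos":[0,0,0],"dr":[0,0,0]}]' -1 40
python3 - <<'E'
from h import *
print([get_state()['eef_pos'].round(4) for _ in range(1)],get_state()['ee_rot'])
snap('wrist','w1.png')
E
```

```text
t: 4.0
eef_pos: [0.4499, 0.2362, 0.1262]
ee_rot: [-3.141, -0.001, 0.002]
force: [0.5, 0.3, 0.9]
width: 0.088
gripper_force: 0.0
[array([0.4499, 0.2362, 0.1262])] [-3.14145688e+00 -5.82579138e-04  1.71263860e-03]
```

View pics/w1.png

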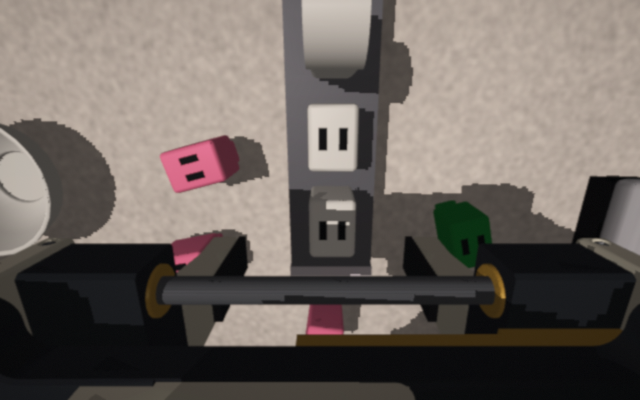

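Near charger slots are at (332,231) and the far ones at (333,139); both fingers straddle the rail.

```bash
python3 - <<'E'
from h import *
for p in [(332.5,231),(333,139)]: print(at('wrist',p,.08).round(4))
E
python3 -m handwheel '[{"delta_pos":[0,-0.07,-0.6],"dr":[0,0,0]},{"delta_pos":[0,0,-0.6],"dr":[0,0,0]},{"delta_pos":[0,0,-0.5],"dr":[0,0,0]},{"delta_pos":[0,0,0],"dr":[0,0,0]}]' 0.0 40
```

```text
[0.4521 0.2315 0.08  ]
[0.5102 0.2317 0.08  ]
t: 4.45
eef_pos: [0.4492, 0.2332, 0.074]
ee_rot: [3.141, 0.001, 0.001]
force: [0.7, -0.3, -0.2]
width: 0.0609
gripper_force: 0.0
```

```bash
python3 -m handwheel '[{"delta_pos":[0,0,0],"dr":[0,0,0]},{"delta_pos":[0,0,0],"dr":[0,0,0]},{"delta_pos":[0,0,0],"dr":[0,0,0]},{"delta_pos":[0,0,0],"dr":[0,0,0]},{"delta_pos":[0,0,0],"dr":[0,0,0]},{"delta_pos":[0,0,0],"dr":[0,0,0]}]' 1 40
```

```text
t: 5.05
eef_pos: [0.4498, 0.2327, 0.0755]
ee_rot: [3.14, -0.0, 0.001]
force: [0.8, -5.2, 6.7]
width: 0.0296
gripper_force: 40.0
```

Gripped. I'll pull straight up, gently.

```bash
python3 -m handwheel '[{"delta_pos":[0,0,0.1],"dr":[0,0,0]},{"delta_pos":[0,0,0.1],"dr":[0,0,0]},{"delta_pos":[0,0,0.15],"dr":[0,0,0]},{"delta_pos":[0,0,0.15],"dr":[0,0,0]},{"delta_pos":[0,0,0.2],"dr":[0,0,0]},{"delta_pos":[0,0,0.3],"dr":[0,0,0]},{"delta_pos":[0,0,0.5],"dr":[0,0,0]},{"delta_pos":[0,0,0.5],"dr":[0,0,0]},{"delta_pos":[0,0,0],"dr":[0,0,0]}]'
python3 - <<'E'
from h import *
print(get_state()['eef_pos'],get_state()['force'])
snap('wrist','w2.png')
E
```

```text
t: 5.95
eef_pos: [0.4509, 0.235, 0.1374]
ee_rot: [-3.138, -0.004, 0.002]
force: [-0.2, 0.7, -1.0]
width: 0.0297
gripper_force: 40.0
[0.45086905 0.23496865 0.13738228] [-0.23572309  0.69581378 -0.99226435]
```

View pics/w2.png

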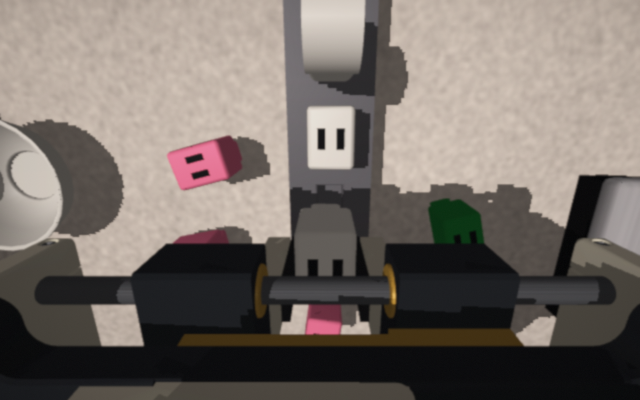

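The charger is held upright and the far charger is untouched. Next I'll carry it to the organiser.

```bash
python3 -m handwheel '[{"delta_pos":[0,0,0.5],"dr":[0,0,0]},{"delta_pos":[0,-0.3,0.7],"dr":[0,0,0]},{"delta_pos":[0.1,-0.6,0.5],"dr":[0,0,0]},{"delta_pos":[0.1,-0.9,0],"dr":[0,0,0]},{"delta_pos":[0.1,-0.9,0],"dr":[0,0,0]},{"delta_pos":[0.1,-0.9,0],"dr":[0,0,0]},{"delta_pos":[0.1,-0.9,0],"dr":[0,0,0]},{"delta_pos":[0.1,-0.9,0],"dr":[0,0,0]},{"delta_pos":[0.1,-0.9,0],"dr":[0,0,0]},{"delta_pos":[0.1,-0.9,0],"dr":[0,0,0]}]'
python3 -m handwheel '[{"delta_pos":[0.1,-0.9,0],"dr":[0,0,0]},{"delta_pos":[0.1,-0.9,0],"dr":[0,0,0]},{"delta_pos":[0.1,-0.9,0],"dr":[0,0,0]},{"delta_pos":[0.1,-0.9,0],"dr":[0,0,0]},{"delta_pos":[0.1,-0.9,0],"dr":[0,0,0]},{"delta_pos":[0.1,-0.9,0],"dr":[0,0,0]},{"delta_pos":[0.1,-0.9,0],"dr":[0,0,0]},{"delta_pos":[0,-0.8,0],"dr":[0,0,0]},{"delta_pos":[0,-0.5,0],"dr":[0,0,0]},{"delta_pos":[0,0,0],"dr":[0,0,0]}]'
python3 - <<'E'
from h import *
print(get_state()['eef_pos'])
snap('wrist','w3.png')
for r in mark_of('wrist','cell0')[:7]: print(np.round(r['location']),round(r['conf'],2),at('wrist',r['location'],.005).round(4)[:2])
E
```

```text
t: 7.0
eef_pos: [0.4733, 0.0165, 0.1851]
ee_rot: [-3.142, 0.0, 0.001]
force: [-0.1, 0.5, -0.9]
width: 0.03
gripper_force: 40.0
t: 8.0
eef_pos: [0.4942, -0.2118, 0.1847]
ee_rot: [-3.141, 0.001, -0.001]
force: [-0.2, 0.4, -1.0]
width: 0.0298
gripper_force: 40.0
[ 0.49417345 -0.21179817  0.18468074]
[386.  91.] 0.95 [ 0.585  -0.2691]
[311. 171.] 0.77 [ 0.5068 -0.1961]
[308.  96.] 0.77 [ 0.581  -0.1947]
```

View pics/w3.png

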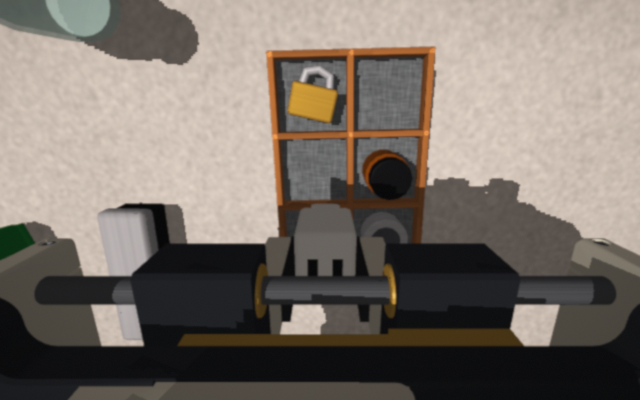

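The empty cells show at (313,170) and (389,92); wall junctions are at (274,136), (351,133), (352,206) and (279,207). The vase is at top left, well clear.

Run:
```python
from h import *
A=[at('wrist',p,.022)[:2] for p in [(274,136),(351,133),(352,206),(279,207)]]
B=[at('wrist',p,.022)[:2] for p in [(351,51),(433,49.5),(428,131),(351,133)]]
print(np.round(A,4),np.mean(A,0),np.round(B,4),np.mean(B,0)); print(get_state()['eef_pos'])
```

```text
[[ 0.5442 -0.1621]
 [ 0.547  -0.2353]
 [ 0.4741 -0.2381]
 [ 0.473  -0.1638]] [ 0.50957302 -0.19981978] [[ 0.618  -0.2335]
 [ 0.6192 -0.3056]
 [ 0.5489 -0.3081]
 [ 0.547  -0.2353]] [ 0.58327532 -0.27063723]
[ 0.49421838 -0.2104479   0.18492485]
```

```bash
python3 -m handwheel '[{"delta_pos":[0.23,0.18,-0.4],"dr":[0,0,0]},{"delta_pos":[0.23,0.18,-0.6],"dr":[0,0,0]},{"delta_pos":[0,0,-0.8],"dr":[0,0,0]},{"delta_pos":[0,0,-0.8],"dr":[0,0,0]},{"delta_pos":[0,0,-0.8],"dr":[0,0,0]},{"delta_pos":[0,0,-0.4],"dr":[0,0,0]},{"delta_pos":[0,0,-0.3],"dr":[0,0,0]},{"delta_pos":[0,0,0],"dr":[0,0,0]}]'
python3 -m handwheel '[{"delta_pos":[0,0,-0.06],"dr":[0,0,0]},{"delta_pos":[0,0,-0.06],"dr":[0,0,0]},{"delta_pos":[0,0,0],"dr":[0,0,0]}]'
```

```text
t: 8.9
eef_pos: [0.5081, -0.1991, 0.0616]
ee_rot: [-3.142, 0.002, 0.002]
force: [0.2, -0.1, -1.5]
width: 0.0295
gripper_force: 40.0
t: 9.2
eef_pos: [0.5087, -0.1997, 0.0595]
ee_rot: [-3.142, -0.001, 0.001]
force: [-0.9, 0.0, -1.1]
width: 0.0302
gripper_force: 40.0
```

```bash
for i in 1 2 ; do python3 -m handwheel '[{"delta_pos":[0,0,-0.05],"dr":[0,0,0]},{"delta_pos":[0,0,-0.04],"dr":[0,0,0]},{"delta_pos":[0,0,0],"dr":[0,0,0]}]' | grep -E "eef|^force"; done
```

```text
eef_pos: [0.5083, -0.1997, 0.0562]
force: [-0.5, -0.2, -1.0]
eef_pos: [0.5086, -0.1997, 0.0544]
force: [-3.1, 1.6, 9.7]
```

Contact with the cell floor. Releasing with a narrow opening to stay clear of the jar, then lifting.

```bash
python3 -m handwheel '[{"delta_pos":[0,0,0],"dr":[0,0,0]},{"delta_pos":[0,0,0],"dr":[0,0,0]},{"delta_pos":[0,0,0],"dr":[0,0,0]},{"delta_pos":[0,0,0],"dr":[0,0,0]}]' 0.1
python3 -m handwheel '[{"delta_pos":[0,0,0.2],"dr":[0,0,0]},{"delta_pos":[0,0,0.5],"dr":[0,0,0]},{"delta_pos":[0,0,0.7],"dr":[0,0,0]},{"delta_pos":[0,0,0.9],"dr":[0,0,0]},{"delta_pos":[0,0,0.9],"dr":[0,0,0]},{"delta_pos":[0,0,0.8],"dr":[0,0,0]},{"delta_pos":[-0.5,0,0.4],"dr":[0,0,0]},{"delta_pos":[-0.5,0,0],"dr":[0,0,0]},{"delta_pos":[0,0,0],"dr":[0,0,0]}]'
python3 - <<'E'
from h import *
snap('wrist','w4.png')
E
```

```text
t: 10.2
eef_pos: [0.5084, -0.1997, 0.0534]
ee_rot: [3.142, 0.0, 0.001]
force: [0.1, 0.2, 0.8]
width: 0.039
gripper_force: 0.0
t: 11.1
eef_pos: [0.4763, -0.1995, 0.1856]
ee_rot: [-3.141, 0.0, 0.0]
force: [-0.3, 0.3, 0.3]
width: 0.0389
gripper_force: 0.0
```

View pics/w4.png

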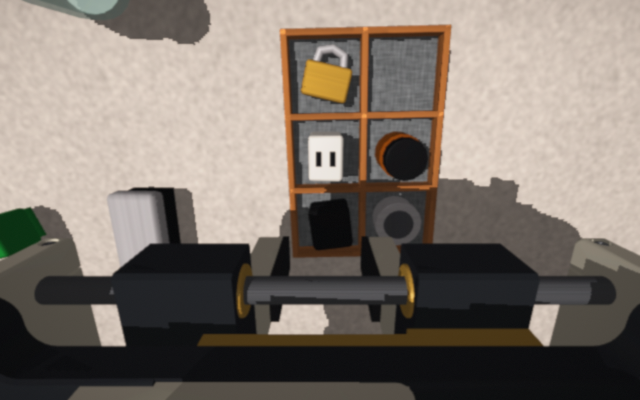

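The first charger stands upright in the middle-left cell at (325,158), and its neighbours are undisturbed. Returning to the rail for the second.

```bash
python3 -m handwheel '[{"delta_pos":[0,0.5,0],"dr":[0,0,0]},{"delta_pos":[0,0.9,0],"dr":[0,0,0]},{"delta_pos":[0,0.9,0],"dr":[0,0,0]},{"delta_pos":[0,0.9,0],"dr":[0,0,0]},{"delta_pos":[0,0.9,0],"dr":[0,0,0]},{"delta_pos":[0,0.9,0],"dr":[0,0,0]},{"delta_pos":[0,0.9,0],"dr":[0,0,0]},{"delta_pos":[0,0.9,0],"dr":[0,0,0]},{"delta_pos":[0,0.9,0],"dr":[0,0,0]},{"delta_pos":[0,0.9,0],"dr":[0,0,0]}]' -0.4
python3 -m handwheel '[{"delta_pos":[0.16,0.9,0],"dr":[0,0,0]},{"delta_pos":[0.16,0.9,0],"dr":[0,0,0]},{"delta_pos":[0.16,0.9,0],"dr":[0,0,0]},{"delta_pos":[0.16,0.9,0],"dr":[0,0,0]},{"delta_pos":[0.16,0.9,0],"dr":[0,0,0]},{"delta_pos":[0.16,0.9,0],"dr":[0,0,0]},{"delta_pos":[0,0.43,0],"dr":[0,0,0]},{"delta_pos":[0,0,-0.7],"dr":[0,0,0]},{"delta_pos":[0,0,-0.8],"dr":[0,0,0]},{"delta_pos":[0,0,0],"dr":[0,0,0]}]'
```

```text
t: 12.15
eef_pos: [0.4781, 0.0594, 0.1848]
ee_rot: [3.141, 0.001, 0.001]
force: [0.8, 0.6, 0.1]
width: 0.0616
gripper_force: 0.0
t: 13.15
eef_pos: [0.5051, 0.2317, 0.137]
ee_rot: [3.137, 0.005, 0.0]
force: [-0.5, -0.7, 0.4]
width: 0.0615
gripper_force: 0.0
```

```bash
python3 -m handwheel '[{"delta_pos":[0,0.04,-0.6],"dr":[0,0,0]},{"delta_pos":[0,0,-0.6],"dr":[0,0,0]},{"delta_pos":[0,0,-0.4],"dr":[0,0,0]},{"delta_pos":[0,0,-0.25],"dr":[0,0,0]},{"delta_pos":[0,0,0],"dr":[0,0,0]},{"delta_pos":[0,0,0],"dr":[0,0,0]}]'
python3 -m handwheel '[{"delta_pos":[0,0,0],"dr":[0,0,0]},{"delta_pos":[0,0,0],"dr":[0,0,0]},{"delta_pos":[0,0,0],"dr":[0,0,0]},{"delta_pos":[0,0,0],"dr":[0,0,0]},{"delta_pos":[0,0,0],"dr":[0,0,0]},{"delta_pos":[0,0,0],"dr":[0,0,0]}]' 1 40
```

```text
t: 13.75
eef_pos: [0.5076, 0.2346, 0.0856]
ee_rot: [-3.141, -0.001, 0.001]
force: [0.4, 1.2, -0.3]
width: 0.0612
gripper_force: 0.0
t: 14.35
eef_pos: [0.5071, 0.2336, 0.0854]
ee_rot: [3.14, 0.0, 0.001]
force: [-0.6, -4.6, 5.9]
width: 0.0297
gripper_force: 40.0
```

The grip is a bit high, so I'll reopen, go 5 mm lower and regrip.

```bash
python3 -m handwheel '[{"delta_pos":[0,0,0],"dr":[0,0,0]},{"delta_pos":[0,0,0],"dr":[0,0,0]},{"delta_pos":[-0.05,-0.03,-0.17],"dr":[0,0,0]},{"delta_pos":[0,0,0],"dr":[0,0,0]}]' 0.1
python3 -m handwheel '[{"delta_pos":[0,0,0],"dr":[0,0,0]},{"delta_pos":[0,0,0],"dr":[0,0,0]},{"delta_pos":[0,0,0],"dr":[0,0,0]},{"delta_pos":[0,0,0],"dr":[0,0,0]}]' 1 45
python3 -m handwheel '[{"delta_pos":[0,0,0.1],"dr":[0,0,0]},{"delta_pos":[0,0,0.1],"dr":[0,0,0]},{"delta_pos":[0,0,0.15],"dr":[0,0,0]},{"delta_pos":[0,0,0.15],"dr":[0,0,0]},{"delta_pos":[0,0,0.2],"dr":[0,0,0]},{"delta_pos":[0,0,0.3],"dr":[0,0,0]},{"delta_pos":[0,0,0.5],"dr":[0,0,0]},{"delta_pos":[0,0,0.5],"dr":[0,0,0]},{"delta_pos":[0,0,0],"dr":[0,0,0]}]'
python3 - <<'E'
from h import *
snap('wrist','w5.png')
E
```

```text
t: 14.75
eef_pos: [0.505, 0.2334, 0.0791]
ee_rot: [3.141, 0.001, 0.001]
force: [0.0, -0.0, -0.7]
width: 0.0393
gripper_force: 0.0
t: 15.15
eef_pos: [0.5055, 0.2329, 0.0799]
ee_rot: [3.141, 0.001, 0.001]
force: [-0.0, -5.3, 1.7]
width: 0.0295
gripper_force: 45.0
t: 16.05
eef_pos: [0.5071, 0.2349, 0.143]
ee_rot: [-3.138, -0.004, 0.002]
force: [-0.0, 0.2, -1.1]
width: 0.0296
gripper_force: 45.0
```

View pics/w5.png

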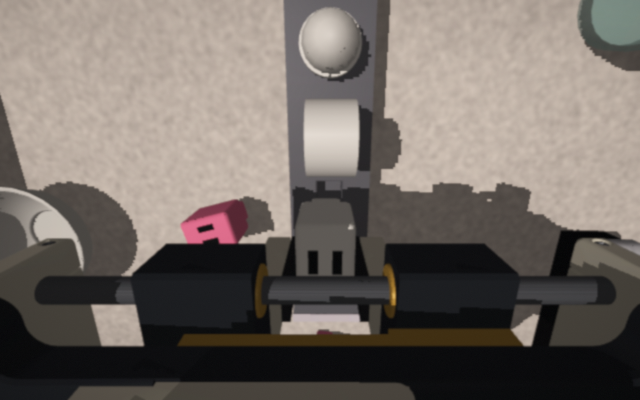

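Second charger is out; the dome (330,42) and repeater (332,137) are still plugged in. I'll carry it past the vase at x≈0.51.

```bash
python3 -m handwheel '[{"delta_pos":[0,0,0.6],"dr":[0,0,0]},{"delta_pos":[0,-0.3,0.7],"dr":[0,0,0]},{"delta_pos":[0,-0.6,0.4],"dr":[0,0,0]},{"delta_pos":[0,-0.9,0],"dr":[0,0,0]},{"delta_pos":[0,-0.9,0],"dr":[0,0,0]},{"delta_pos":[0,-0.9,0],"dr":[0,0,0]},{"delta_pos":[0,-0.9,0],"dr":[0,0,0]},{"delta_pos":[0,-0.9,0],"dr":[0,0,0]},{"delta_pos":[0,-0.9,0],"dr":[0,0,0]},{"delta_pos":[0,-0.9,0],"dr":[0,0,0]}]'
python3 -m handwheel '[{"delta_pos":[0,-0.9,0],"dr":[0,0,0]},{"delta_pos":[0,-0.9,0],"dr":[0,0,0]},{"delta_pos":[0,-0.9,0],"dr":[0,0,0]},{"delta_pos":[0,-0.9,0],"dr":[0,0,0]},{"delta_pos":[0,-0.9,0],"dr":[0,0,0]},{"delta_pos":[0,-0.9,0],"dr":[0,0,0]},{"delta_pos":[0,-0.9,0],"dr":[0,0,0]},{"delta_pos":[0,-0.9,0],"dr":[0,0,0]},{"delta_pos":[0.3,-0.9,0],"dr":[0,0,0]},{"delta_pos":[0.6,-0.6,0],"dr":[0,0,0]}]'
python3 -m handwheel '[{"delta_pos":[0.6,0,0],"dr":[0,0,0]},{"delta_pos":[0.6,0,0],"dr":[0,0,0]},{"delta_pos":[0.3,0,0],"dr":[0,0,0]},{"delta_pos":[0,0,0],"dr":[0,0,0]}]'
```

```text
t: 17.1
eef_pos: [0.5048, 0.0157, 0.1905]
ee_rot: [-3.142, 0.001, 0.001]
force: [-0.4, 0.4, -1.5]
width: 0.0298
gripper_force: 45.0
t: 18.1
eef_pos: [0.531, -0.2456, 0.1906]
ee_rot: [-3.141, 0.001, -0.001]
force: [0.6, 0.5, 0.1]
width: 0.0296
gripper_force: 45.0
t: 18.5
eef_pos: [0.5777, -0.2437, 0.19]
ee_rot: [-3.141, 0.001, 0.001]
force: [-1.2, 0.8, -0.8]
width: 0.0301
gripper_force: 45.0
```

```bash
python3 -m handwheel '[{"delta_pos":[0.04,-0.45,0],"dr":[0,0,0]},{"delta_pos":[0,-0.46,-0.4],"dr":[0,0,0]},{"delta_pos":[0,0,-0.7],"dr":[0,0,0]},{"delta_pos":[0,0,-0.8],"dr":[0,0,0]},{"delta_pos":[0,0,-0.8],"dr":[0,0,0]},{"delta_pos":[0,0,-0.7],"dr":[0,0,0]},{"delta_pos":[0,0,-0.5],"dr":[0,0,0]},{"delta_pos":[0,0,-0.2],"dr":[0,0,0]},{"delta_pos":[0,0,0],"dr":[0,0,0]},{"delta_pos":[0,0,0],"dr":[0,0,0]}]'
```

```text
t: 19.5
eef_pos: [0.579, -0.2712, 0.0685]
ee_rot: [3.141, -0.001, 0.001]
force: [0.2, -0.1, -0.0]
width: 0.0296
gripper_force: 45.0
```

```bash
for i in 1 2 3; do python3 -m handwheel '[{"delta_pos":[0,0,-0.06],"dr":[0,0,0]},{"delta_pos":[0,0,-0.05],"dr":[0,0,0]},{"delta_pos":[0,0,0],"dr":[0,0,0]}]' | grep -E "eef|^force"; done
```

```text
eef_pos: [0.579, -0.2707, 0.0649]
force: [-0.2, -0.0, -0.8]
eef_pos: [0.5787, -0.2707, 0.0611]
force: [-0.0, 0.2, -0.6]
eef_pos: [0.579, -0.2708, 0.0588]
force: [-1.9, 1.6, 5.3]
```

Contact with the floor. Releasing, lifting and checking.

```bash
python3 -m handwheel '[{"delta_pos":[0,0,0],"dr":[0,0,0]},{"delta_pos":[0,0,0],"dr":[0,0,0]},{"delta_pos":[0,0,0],"dr":[0,0,0]},{"delta_pos":[0,0,0],"dr":[0,0,0]}]' 0.1
python3 -m handwheel '[{"delta_pos":[0,0,0.2],"dr":[0,0,0]},{"delta_pos":[0,0,0.5],"dr":[0,0,0]},{"delta_pos":[0,0,0.7],"dr":[0,0,0]},{"delta_pos":[0,0,0.9],"dr":[0,0,0]},{"delta_pos":[0,0,0.9],"dr":[0,0,0]},{"delta_pos":[-0.5,0,0.8],"dr":[0,0,0]},{"delta_pos":[-0.9,0,0.4],"dr":[0,0,0]},{"delta_pos":[-0.9,0,0],"dr":[0,0,0]},{"delta_pos":[-0.6,0,0],"dr":[0,0,0]},{"delta_pos":[0,0,0],"dr":[0,0,0]}]'
python3 - <<'E'
from h import *
a=snap('wrist','w6a.png');b=grab_frame('side')[:,:,::-1]
cv2.imwrite('pics/w6.png',np.vstack([cv2.resize(a[0:260,:,::-1],None,fx=.9,fy=.9),cv2.resize(b[100:320,200:450],(576,360))]))
E
```

```text
t: 20.8
eef_pos: [0.5788, -0.2708, 0.0579]
ee_rot: [3.142, 0.0, 0.001]
force: [0.1, 0.1, -0.7]
width: 0.0395
gripper_force: 0.0
t: 21.8
eef_pos: [0.4899, -0.2707, 0.1911]
ee_rot: [-3.141, -0.001, 0.0]
force: [0.4, -0.4, 0.0]
width: 0.0396
gripper_force: 0.0
```

View pics/w6.png

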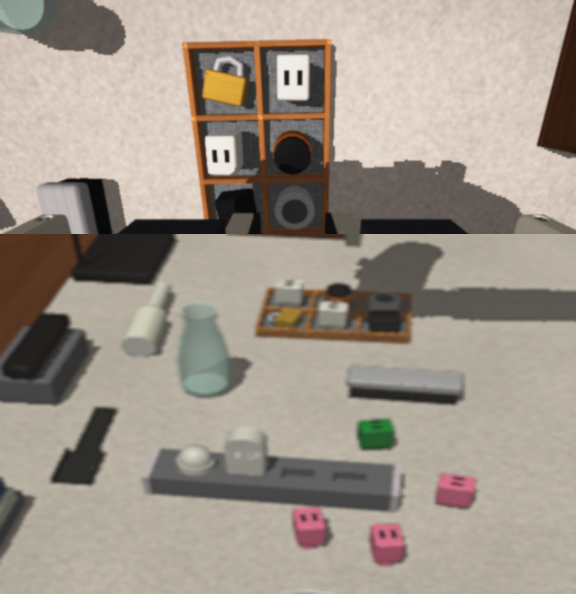

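Both chargers stand upright in their own cells (wrist 293,77 and 221,155). The dome and repeater are still plugged in, and everything else is where it was.

```bash
python3 -c "
from station import job_done
print(job_done())"
```

```text
the job is handed in; nothing more can be done
None
```

Job handed in at about 22 s on the robot's clock: both chargers stand upright in separate, previously empty organiser cells, the night light and repeater are still plugged in, and nothing else looks moved in the final pictures.

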